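# Turn the take-up reel until its leader clip points straight up

## Robot

A 7-joint arm with a two-finger parallel gripper is mounted at the origin on the work surface. World frame = base frame: x ahead of the robot, y to its left, z up, the work surface at z = 0. Lengths are in m, angles in rad, forces in N, time in s.
With the tool pointing down it reaches from about 0.4 to 0.9 m from the base axis. Payload 5.6 kg.
Tool frame: the origin (TCP) lies midway between the tips of the shut fingers; the grasp point (between the pads) lies 19 mm behind it; z points along the fingers, y is the line along which they close (so a half turn about z gives the same grasp; the last joint's range is limited). The gripper opens to 92 mm and grips with 3 to 60 N. Pads are 20 mm wide; open, the fingers measure 128 mm over their backs; the gripper's body (75 mm by 189 mm) begins 69 mm behind the grasp point.
Start: joints at [1.181, 0.468, -0.012, 1.603, 0.006, 1.071, -0.056], TCP at [0.221, -0.611, 0.215] pointing down, gripper open.
Joint ranges: [-2.53, 2.53], [-0.31, 2.02], [-1.57, 1.55], [0.28, 2.44], [-1.29, 4.43], [0.15, 1.84], [-2.92, 2.92]. Speed limits (rad/s): [2.57, 2.57, 3.14, 3.14, 3.14, 3.14, 3.14].

## Interface

Orientations are given as a 3x3 rotation matrix whose columns are the frame's x, y, z axes.
In Python, from station import env, effector, solver, viewer, workorder, search_frame, tip_of gives the robot as it stands. Calls block until the motion is done:
- env.reach(position, orientation): joint-space move of the TCP to a pose.
- env.movel(position, frame=None, rate=0.15): straight line of the TCP; frame=None keeps the orientation; rate is the mean speed in m/s.
- env.goto_joints(angles): joint-space move.
- effector.release() and effector.grasp(squeeze=None): open the fingers fully, or close them until they stop; squeeze is the grip in N (None keeps the last).
- env.pause(seconds).
- solver.inverse_kinematics(position, orientation): joint angles nearest the present ones, or None.
- env.sense(): the state.
- viewer.read_camera(name): name is "side" or "top"; returns (picture, depth): 384x512x3 uint8, red, green, blue; 384x512 float32, m along the optical axis (not along the pixel's ray), 0 where there is no reading.
- viewer.camera_info(name): a dict with "intrinsics" (3x3 intrinsics, pixels), "dist_coeffs" ([k1, k2, p1, p2, k3] as OpenCV has them; the pictures are not rectified), "eye" and "rotation" of the camera in the world. Camera axes: x right, y up, looking along -z (the intrinsics and any distortion apply to the point x, -y, -z); pixel columns grow to the right and rows downward; lengths in m; the calibration is good to about 2 mm. A picture is of the moment at which its call begins. camera_info takes no time and is no camera call.
A pose or a line that the arm cannot do raises env.PlanningError and nothing moves.
- workorder.finish_job(): hands the job in; it is judged then, once.
Trained networks look in the newest picture that a camera, given by its name, has taken for a name from the list of things; names that differ only in an ending like _2 or _b are one class to them, and where a whole thing is asked for, a point or a joint stands for the part that bears it (a point fixed in the world has none). Each returns a list of dicts, best first, with "score" (0 to 1); they miss things now and then, are a little off and sometimes report something else, mostly with a low value. They report only what shows in the picture. A call takes as long as a camera call.
- search_frame(camera, name): "at" ([x, y, z] in m, in world coordinates, good to about 4 mm: the middle of the surface that is visible of it).
- tip_of(camera, name): "at" ([x, y, z] in m, in world coordinates, good to about 4 mm: a listed point, or the origin of a listed thing).
The state is a dict: "t": time; "joint_positions": joint angles; "joint_velocities": joint speeds; "tau": joint torques, N m; "ee_pos": TCP position; "tcp_rot": TCP orientation; "wrist_force": force on the tool from outside, world axes, zero at the start; "moment": the same for the moment, N m; "gripper_width": finger opening in m; "grasp_force": force on a finger pad.
Only numpy, scipy, OpenCV 4.12 (cv2) and the standard library are available. Lean on these libraries where they do the work, as an engineer would, in place of code of your own. Each camera call takes 0.05 s, during which the arm holds its last target. There are 200 camera calls.

## Task

Get the empty take-up reel ready for threading: push its spokes round with a fingertip, one spoke after another, clockwise as seen from the robot (the way it winds), until the orange leader clip on the rim points straight up, and leave it at rest there. Grip and lift nothing: the stand must stay standing where it is, and the tape roll, screwdriver and green tray beside it stay where they lie.

Things in the scene. Friction and masses are not known exactly. Their poses are not given: they have to be found in the camera images.
- stand: Loose 6 kg bench stand carrying the reel: grey steel foot 200 (x) x 240 (y) x 8 mm, aluminium post 40 x 40 mm and white bearing block 50 x 50 mm (top 215 mm up), both centred 40 mm to +x of the origin. Origin: centre of the foot's underside, on the bench. Its x axis runs along the axle from the reel's front (robot's side) to its back; z is up.
- axle (a point): Centre of the reel: on the axle, half-way through the reel's width, 185 mm above the bench, 30 mm to -x of the stand's origin. Axes like the stand's; it does not turn. Behind it stand the axle stub (24 mm thick) and, from 45 mm to +x, post and block; higher than 30 mm over this point all is free behind the reel. In front a hub knob (34 mm diameter) sticks out to 33 mm at -x.
- reel (a joint): Turning angle of the reel in rad, counted through full turns: 0 when the orange clip is straight up, growing clockwise as seen from the robot (the top of the reel goes towards the stand's -y). It starts between -4.5 and -2.4. A drag brake (about 0.25 N m) keeps the reel wherever it is left; it does not coast.
- spokes: Five straight radial spokes, 72 degrees apart, of the black reel (330 mm diameter, 22 mm wide). Each is 18 mm wide and doubled: 3 mm thick in the front and in the back flange, 16 mm between. They run from the hub (56 mm radius) to the rim (140 to 165 mm radius); the windows between them are open right through. Origin: reel centre; z points along one spoke to the orange clip.
- clip_tip (a point): Outermost point of the orange leader clip, 175 mm from the reel's centre, 10 mm outside the rim; the clip is 26 mm wide, 30 mm across the reel's width and reaches inwards to 140 mm radius, straddling the rim at that spoke's end.
- tape_roll: Loose blue roll of splicing tape lying flat, 84 mm outer diameter, 19 mm high; origin at the centre of its underside. Bystander.
- screwdriver: Loose screwdriver lying on the bench, 200 mm long, yellow handle 26 mm thick; origin under its middle, x along it to the tip. Bystander.
- parts_tray: Loose green plastic tray 200 x 140 x 35 mm; origin at the centre of its underside. Bystander.

How it is judged:
By the outcome, as a careful person would: the job done as asked, in the order asked, and still so for the second after the job is handed in, with the robot touching nothing.
It also fails if it takes over 72 s, if anything falls off the work surface, if the arm or the gripper's body presses on something with over 40 N, if the wrist force passes 120 N, or if a joint passes its speed limit or range.

## Working session

There is one attempt and no reset: what is moved stays moved. The work goes in short steps, each a Python script; the robot and the scene stay as the last script left them, time stands still between calls to the robot, and variables do not carry over. Pictures are saved under pics/ and viewed, at most 10 in all, crops included, and the job is handed in when it is done.

```bash
ls; mkdir -p pics; python3 - <<'E'
from station import *
import cv2,numpy as np
for c in("side","top"):
    p,d=viewer.read_camera(c); cv2.imwrite(f"pics/{c}0.png",p[:,:,::-1])
    i=viewer.camera_info(c); print(c,i["eye"],i["rotation"],i["intrinsics"],i["dist_coeffs"])
    for n in("axle","clip_tip","stand","spokes","tape_roll","screwdriver","parts_tray"):
        print(n,[(np.round(r["at"],3),round(r["score"],2)) for r in tip_of(c,n)][:3])
s=env.sense();print(s["t"],s["tcp_rot"],s["ee_pos"])
E
```

```text
pics
side [0.74255076 1.00398321 0.9363256 ] [[-0.97786411 -0.1363453   0.15871907]
 [ 0.2086411  -0.57797068  0.78893522]
 [-0.01583264  0.80458676  0.59362402]] [[477.87466627   0.         261.18279933]
 [  0.         477.87466627 198.76682652]
 [  0.           0.           1.        ]] [-0.18885419  0.          0.          0.          0.        ]
axle [(array([0.579, 0.064, 0.184]), 0.66), (array([0.574, 0.11 , 0.017]), 0.52)]
clip_tip [(array([0.573, 0.107, 0.019]), 0.59)]
stand [(array([0.614, 0.065, 0.001]), 0.78)]
spokes [(array([0.582, 0.066, 0.182]), 0.92), (array([0.575, 0.063, 0.184]), 0.21)]
tape_roll [(array([0.425, 0.095, 0.003]), 0.88)]
screwdriver [(array([ 0.564, -0.197, -0.002]), 0.36)]
parts_tray [(array([ 0.518,  0.316, -0.002]), 0.65), (array([0.573, 0.107, 0.017]), 0.39)]
top [0.46315625 0.03654518 1.31454432] [[ 0.01272594  0.99644959 -0.08322419]
 [-0.99991614  0.01248182 -0.00345287]
 [-0.00240182  0.08326115  0.99652487]] [[392.35315475   0.         252.37991874]
 [  0.         392.35315475 194.6963286 ]
 [  0.           0.           1.        ]] [0.04245047 0.         0.         0.         0.        ]
axle [(array([0.58 , 0.058, 0.188]), 0.59)]
clip_tip [(array([0.576, 0.109, 0.015]), 0.61)]
stand [(array([0.609, 0.067, 0.002]), 0.57)]
spokes [(array([0.577, 0.068, 0.183]), 0.7)]
tape_roll [(array([ 0.519,  0.317, -0.003]), 0.66), (array([ 0.427,  0.094, -0.   ]), 0.57)]
screwdriver [(array([ 0.566, -0.203,  0.002]), 0.85)]
parts_tray [(array([ 0.522,  0.318, -0.005]), 0.67)]
0.8 [[ 9.40495261e-01  3.39806804e-01 -2.00988222e-05]
 [ 3.39806801e-01 -9.40495259e-01 -7.98231416e-05]
 [-4.60272936e-05  6.82435699e-05 -9.99999997e-01]] [ 0.22088307 -0.61133183  0.2146273 ]
```

View pics/side0.png

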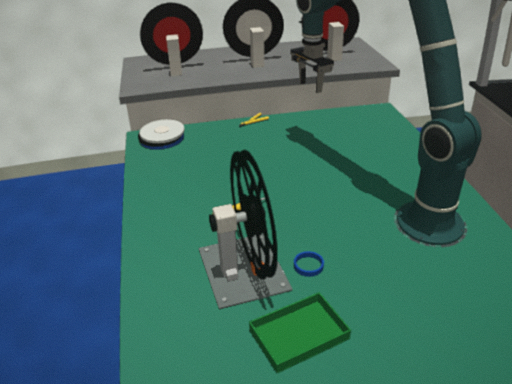

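View pics/top0.png

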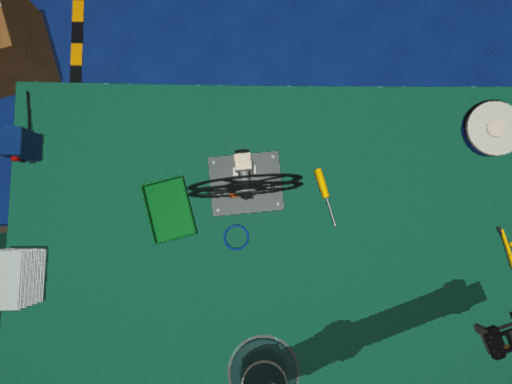

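The side picture shows the reel nearly edge-on, with its hub near (245,212) and the clip at the bottom near (253,268). The top picture shows the reel as a line from (188,190) to (302,181), so the yaw is about 4°. The clip is at (233,195), which puts it about 15° past straight down, at reel ≈ -2.88.

```bash
cat > h.py <<'E'
from station import *
import cv2,numpy as np
def cloud(c):
    p,d=viewer.read_camera(c); i=viewer.camera_info(c)
    v,u=np.mgrid[0:384,0:512]
    n=cv2.undistortPoints(np.stack([u,v],-1).reshape(-1,1,2).astype(float),i["intrinsics"],np.array(i["dist_coeffs"])).reshape(384,512,2)
    X=np.stack([n[...,0]*d,-n[...,1]*d,-d],-1)@np.array(i["rotation"]).T+i["eye"]
    X[d==0]=np.nan
    return p,X
AX=np.array([.579,.064,.185])
def clip(c,yaw=0.07):
    "mean of visible orange pixels near the reel -> position, angle about the axle"
    p,X=cloud(c); h=cv2.cvtColor(p,cv2.COLOR_RGB2HSV)
    m=(h[...,0]>4)&(h[...,0]<19)&(h[...,1]>140)&(h[...,2]>60)&(np.linalg.norm(X-AX,axis=-1)<.22)
    q=X[m]
    if len(q)<3: return None
    e=np.array([np.sin(yaw),-np.cos(yaw),0]); r=q.mean(0)-AX
    return len(q),q.mean(0).round(3),float(np.arctan2(r@e,r[2]))
E
python3 - <<'E'
from h import *
for c in("top","side"):
    p,X=cloud(c)
    m=(abs(X[...,2]-AX[2])<.19)&(X[...,2]>.02)&(np.hypot(X[...,0]-AX[0],X[...,1]-AX[1])<.19)&(p.max(-1)<70)&(abs(X[...,0]-AX[0])<.035)
    q=X[m]; 
    for _ in range(3):
        k=np.polyfit(q[:,1],q[:,0],1); q=q[abs(np.polyval(k,q[:,1])-q[:,0])<.014]
    print(c,len(q),"yaw",-k[0],"x at axle",np.polyval(k,AX[1]),"y range",np.nanpercentile(q[:,1],[.5,99.5]),"z",np.nanpercentile(q[:,2],[.5,99.5]))
    print(clip(c))
    # foot: grey at z~.008
    f=(abs(X[...,2]-.008)<.006)&(abs(X[...,0]-.61)<.14)&(abs(X[...,1]-.064)<.16)&(p.max(-1).astype(int)-p.min(-1)<30)&(p.max(-1)>70)
    print(cv2.minAreaRect(X[f][:,:2].astype(np.float32)))
yaw=.07
for t in (0,.25,.5,.75):
  for sg in(0,1,2,3):
    z=np.array([np.cos(t)*np.cos(yaw),np.cos(t)*np.sin(yaw),-np.sin(t)])
    h=np.array([-np.sin(yaw),np.cos(yaw),0]); v=np.cross(h,z) 
    a=sg*np.pi/2; y=np.cos(a)*h+np.sin(a)*np.cross(z,h); x=np.cross(y,z); R=np.stack([x,y,z],1)
    out=[]
    for th in (-110,-90,-60,-30,0):
        T=np.radians(th); P=AX+.1*np.sin(T)*np.array([np.sin(yaw),-np.cos(yaw),0])+[0.02,0,.1*np.cos(T)]
        q=solver.inverse_kinematics(P,R); out.append(None if q is None else np.round(q,2).tolist())
    print(t,sg,[o is not None for o in out],out[0],out[-1])
E
```

```text
top 1203 yaw 0.10725702418880165 x at axle 0.5784117571463799 y range [-0.09620246  0.22085748] z [0.03564125 0.35176385]
(20, array([0.569, 0.106, 0.042]), -2.853735228736779)
((0.6143746376037598, 0.06589790433645248), (0.20513761043548584, 0.23981915414333344), 6.25441312789917)
side 2761 yaw 0.11568918517359997 x at axle 0.5825084552428895 y range [-0.09514845  0.2269033 ] z [0.02484944 0.3488322 ]
(41, array([0.584, 0.109, 0.04 ]), -2.8425004527903805)
((0.6096312403678894, 0.06864135712385178), (0.2006852924823761, 0.24352091550827026), 6.137033462524414)
0 0 [False, False, False, False, False] None None
0 1 [False, False, False, False, False] None None
0 2 [False, False, False, False, False] None None
0 3 [False, False, False, False, False] None None
0.25 0 [False, False, False, False, False] None None
0.25 1 [False, False, False, False, False] None None
0.25 2 [False, False, False, False, False] None None
0.25 3 [False, False, False, False, False] None None
0.5 0 [False, False, False, False, False] None None
0.5 1 [False, False, False, False, False] None None
0.5 2 [False, False, False, False, False] None None
0.5 3 [False, False, False, False, False] None None
0.75 0 [True, True, True, True, True] [0.59, 0.84, -1.32, 2.3, 2.08, 1.04, -0.38] [1.03, 0.22, -1.32, 2.23, 1.55, 0.3, 0.04]
0.75 1 [True, True, True, True, True] [0.59, 0.84, -1.32, 2.3, 2.08, 1.04, -1.96] [1.03, 0.22, -1.32, 2.23, 1.55, 0.3, -1.53]
0.75 2 [True, True, True, False, False] [-0.26, 0.34, -0.23, 2.34, 2.29, 0.48, 2.13] None
0.75 3 [True, True, True, True, True] [0.59, 0.84, -1.32, 2.3, 2.08, 1.04, 1.19] [1.03, 0.22, -1.32, 2.23, 1.55, 0.3, 1.61]
```

```bash
sed -i 's/^AX=.*/AX=np.array([.581,.064,.185]); YAW=.108/; s/yaw=0.07/yaw=.108/' h.py; cat >> h.py <<'E'
EX=np.array([np.cos(YAW),np.sin(YAW),0]); ER=np.array([np.sin(YAW),-np.cos(YAW),0])   # axle to the back; right seen from robot
def rot(t,dy=0,roll=0):
    y0=YAW+dy; z=np.array([np.cos(t)*np.cos(y0),np.cos(t)*np.sin(y0),-np.sin(t)])
    h=np.array([-np.sin(y0),np.cos(y0),0]); y=np.cos(roll)*h+np.sin(roll)*np.cross(z,h)
    return np.stack([np.cross(y,z),y,z],1)
def pt(deg,r,dx):  # deg clockwise from up
    T=np.radians(deg); return AX+dx*EX+r*(np.sin(T)*ER+np.cos(T)*np.array([0,0,1]))
E
python3 - <<'E'
from h import *
for t in (.3,.4,.5,.6,.7):
  for dy in (-.8,-.5,-.25,0,.25,.5,.8):
    for roll in (0,np.pi):
      qs=[solver.inverse_kinematics(pt(th,.1,.018),rot(t,dy,roll)) for th in (-110,-80,-50,-20,10,40,70,100)]
      ok=''.join('.' if q is None else 'X' for q in qs)
      if 'XXX' in ok: print(t,dy,round(roll,1),ok,[np.round(q,2).tolist() for q in qs if q is not None][::3])
E
```

```text
0.3 -0.8 0 XXXXXXXX [[-0.5, 0.79, -0.45, 2.06, 1.62, 1.57, -1.21], [-0.1, 0.6, -0.83, 2.12, 1.68, 1.65, -0.96], [0.2, 0.7, -0.86, 2.27, 1.96, 1.62, -1.05]]
0.3 -0.8 3.1 XXXXXXXX [[-0.68, 0.74, -0.23, 2.07, 1.55, 1.43, 1.92], [-0.77, 0.43, -0.01, 2.17, 1.5, 1.27, 2.15], [-0.71, 0.51, 0.21, 2.32, 1.79, 1.08, 1.88]]
0.3 -0.5 0 XXXXXX.X [[-0.63, 0.69, -0.23, 2.28, 1.89, 1.35, -1.34], [-0.51, 0.34, -0.23, 2.35, 1.87, 1.17, -1.08], [0.36, 0.8, -0.82, 2.43, 2.42, 1.56, -1.08]]
0.3 -0.5 3.1 XXXXX... [[-0.63, 0.69, -0.23, 2.28, 1.89, 1.35, 1.8], [-0.9, 0.32, 0.21, 2.37, 1.85, 1.04, 2.0]]
0.3 0.5 0 ...XXXXX [[1.23, 0.78, -1.32, 2.37, 3.62, 0.44, -1.1], [-0.42, 0.87, 1.11, 2.35, 4.15, 1.8, -2.18]]
0.3 0.5 3.1 ...XXXXX [[1.23, 0.78, -1.32, 2.37, 3.62, 0.44, 2.04], [-0.42, 0.87, 1.11, 2.35, 4.15, 1.8, 0.96]]
0.3 0.8 0 XXXXXXXX [[1.17, 1.44, -1.34, 2.25, 2.88, 0.15, 0.26], [-0.6, 0.67, 1.12, 2.29, 4.37, 1.69, -2.22], [1.21, 0.82, -0.88, 2.05, -1.19, 0.72, -2.22]]
0.3 0.8 3.1 XXXXXXXX [[1.17, 1.44, -1.34, 2.25, 2.88, 0.15, -2.89], [-0.6, 0.67, 1.12, 2.29, 4.37, 1.69, 0.92], [1.12, 0.75, -0.75, 2.06
[... 6629 characters left out ...]
09, 2.35, 2.48, 0.59, 2.59], [0.32, 0.08, -0.46, 2.29, 4.29, 0.16, 0.59]]
0.7 0.5 0 XXX.XXXX [[0.92, 0.89, -1.31, 2.3, 2.33, 0.44, 0.05], [0.85, 0.2, -0.75, 2.18, -1.28, 0.44, -2.85], [1.35, 0.98, -1.37, 2.16, 1.28, 0.23, 1.42]]
0.7 0.5 3.1 XXXXXXXX [[0.79, 0.67, -1.09, 2.3, 2.81, 0.31, 2.59], [1.12, 0.34, -1.22, 2.19, -1.06, 0.19, 0.07], [0.99, 0.4, -0.76, 2.16, -1.29, 0.42, 0.53]]
0.7 0.8 0 XXXXXXXX [[1.01, 0.98, -1.32, 2.18, 1.48, 0.21, 1.22], [0.19, 0.21, -0.05, 2.12, -1.26, 0.76, -2.71], [0.33, 0.38, 0.08, 2.04, -1.24, 0.93, -2.49]]
0.7 0.8 3.1 XXXXXXXX [[1.01, 0.98, -1.32, 2.18, 1.48, 0.21, -1.92], [0.78, 0.29, -0.72, 2.08, -1.07, 0.61, 0.31], [0.98, 0.5, -0.72, 2.0, -0.9, 0.66, 0.41]]
```

```bash
cat >> h.py <<'E'
def ori(t=.5,dy=-.3,s=1):   # tool y kept parallel to the reel's plane: wide gripper body stays clear
    z=rot(t,dy)[:,2]; y=s*np.cross(z,EX); y/=np.linalg.norm(y); return np.stack([np.cross(y,z),y,z],1)
def tcp(deg,R,r=.098,dx=.018):  # TCP such that the finger's line crosses the reel's mid-plane at (deg, r), dx deep
    z=R[:,2]; return pt(deg,r,0)+z*dx/(z@EX)
E
python3 - <<'E'
from h import *
for t,dy in((.5,-.3),(.55,-.3),(.45,-.4),(.5,-.4),(.55,-.4)):
  for s in(1,-1):
    R=ori(t,dy,s); f=lambda P:solver.inverse_kinematics(P,R)
    qs=[f(tcp(a,R)) for a in range(-96,24,8)]+[f(tcp(a,R,dx=-.05)) for a in(-90,-56)]+[f([.35,-.3,.45]),f([.38,.12,.42])]
    print(t,dy,s,''.join('.' if q is None else 'X' for q in qs),[np.round(qs[i],2).tolist() for i in (0,7,14,-2,-1) if qs[i] is not None])
E
```

```text
0.5 -0.3 1 XXXXXXXXXXXXXXX.... [[-1.07, 0.49, 0.43, 2.41, 2.15, 0.74, 2.29], [-1.39, 0.29, 0.89, 2.43, 2.11, 0.56, 2.5], [-0.36, 0.13, -0.01, 2.43, 2.22, 0.63, 2.67]]
0.5 -0.3 -1 XXXXXXXXXXXXXXX.... [[-0.3, 0.51, -0.45, 2.36, 2.07, 1.07, -0.56], [-0.2, 0.26, -0.45, 2.36, 1.97, 0.86, -0.36], [0.78, 0.46, -1.3, 2.37, 2.12, 0.97, -0.11]]
0.55 -0.3 1 XXXXXXXXXXXXXXX.X.. [[-1.05, 0.45, 0.43, 2.39, 2.12, 0.68, 2.32], [-1.38, 0.26, 0.89, 2.41, 2.02, 0.51, 2.58], [-0.97, 0.11, 0.66, 2.44, 2.22, 0.49, 2.62]]
0.55 -0.3 -1 XXXXXXXXXXXXXXX.X.. [[-0.01, 0.57, -0.77, 2.33, 2.04, 1.14, -0.44], [-0.18, 0.24, -0.45, 2.34, 1.9, 0.79, -0.33], [0.59, 0.27, -1.02, 2.35, 2.07, 0.73, -0.22]]
0.45 -0.4 1 XXXXXXXXXXXXXXXX... [[-1.3, 0.6, 0.65, 2.38, 2.01, 0.69, 2.43], [-1.43, 0.37, 0.88, 2.4, 1.95, 0.62, 2.71], [-0.64, 0.18, 0.21, 2.43, 2.1, 0.74, 2.83]]
0.45 -0.4 -1 XXXXXXXXXXXXXXXXX.. [[-0.74, 0.51, -0.01, 2.35, 1.95, 1.0, -0.5], [-0.67, 0.27, -0.01, 2.36, 1.88, 0.9, -0.26], [0.17, 0.25, -0.67, 2.38, 2.06, 0.9, -0.16]]
0.5 -0.4 1 XXXXXXXXXXXXXXXX... [[-1.28, 0.56, 0.65, 2.37, 1.98, 0.64, 2.45], [-1.59, 0.43, 1.12, 2.39, 1.95, 0.45, 2.66], [-1.03, 0.17, 0.66, 2.43, 2.09, 0.61, 2.8]]
0.5 -0.4 -1 XXXXXXXXXXXXXXXXX.. [[-0.73, 0.47, -0.01, 2.34, 1.92, 0.93, -0.49], [-0.45, 0.26, -0.23, 2.33, 1.82, 0.89, -0.21], [0.19, 0.23, -0.67, 2.36, 2.0, 0.82, -0.15]]
0.55 -0.4 1 XXXXXXXXXXXXXXXX... [[-1.27, 0.53, 0.65, 2.36, 1.95, 0.59, 2.48], [-1.58, 0.39, 1.12, 2.37, 1.85, 0.42, 2.75], [-1.59, 0.39, 1.41, 2.43, 2.46, 0.28, 2.32]]
0.55 -0.4 -1 XXXXXXXXXXXXXXXXX.. [[-0.52, 0.46, -0.23, 2.31, 1.88, 0.95, -0.43], [-0.43, 0.24, -0.23, 2.31, 1.76, 0.83, -0.18], [0.21, 0.21, -0.67, 2.34, 1.93, 0.75, -0.11]]
```

```bash
cat >> h.py <<'E'
R0=ori(.55,-.4,-1)
E
python3 - <<'E'
from h import *
def st(n): s=env.sense(); print(n,round(s["t"],1),s["ee_pos"].round(3),np.round(s["joint_positions"],2).tolist(),s["wrist_force"].round(1))
effector.grasp(5)
s=env.sense(); D=s["tcp_rot"]
try:
    env.movel([.25,-.55,.45],rate=.3); st("up")
    c,sn=np.cos(.3),np.sin(.3)
    env.reach([.42,.2,.47],D); st("left")
    for k in np.linspace(.5,1,1): pass
    env.movel(tcp(-56,R0,dx=-.05),R0,rate=.15); st("pre")
except env.PlanningError as e: print(e); st("err")
print(solver.inverse_kinematics(tcp(-56,R0,dx=-.05),R0))
p,_=viewer.read_camera("side"); cv2.imwrite("pics/s1.png",p[:,:,::-1])
E
```

```text
up 3.3 [ 0.249 -0.55   0.448] [1.11, 0.26, -0.03, 1.38, 0.01, 1.51, -0.14] [-0.1  0.1 -0.3]
left 6.0 [0.421 0.199 0.47 ] [-0.07, 0.01, -0.44, 1.62, 0.0, 1.51, -1.74] [0.1 0.6 0. ]
the arm cannot follow that straight line within its joint ranges
err 6.0 [0.421 0.199 0.47 ] [-0.07, 0.01, -0.44, 1.62, 0.0, 1.51, -1.74] [0.1 0.6 0. ]
[-1.666422    0.13153782  0.88009854  2.41829473  1.52099283  0.77133385
 -0.11356231]
```

View pics/s1.png

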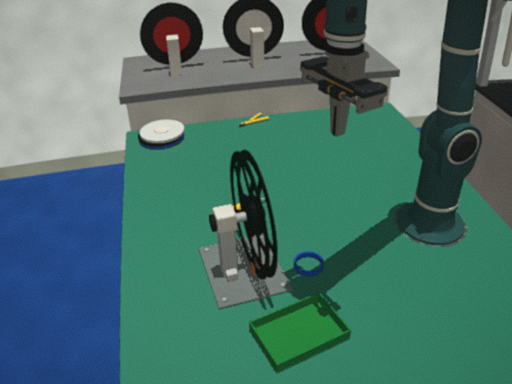

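The side picture shows the gripper at (345,95), hanging in front of the reel with its fingers shut. Nothing has been disturbed. I'll blend in joint space, in steps, towards the elbow-centred insertion pose.

```bash
python3 - <<'E'
from h import *
def st(n): s=env.sense(); print(n,round(s["t"],1),s["ee_pos"].round(3),"z",s["tcp_rot"][:,2].round(2),np.round(s["joint_positions"],2).tolist())
q0=np.array(env.sense()["joint_positions"]); qt=np.array([-.43,.10,-.23,2.31,1.76,.83,-.18])
for f in(.35,.6):
    env.goto_joints(q0+f*(qt-q0)); st(f)
P=tcp(-56,R0,dx=-.05)
print(P.round(3),R0[:,2].round(2))
for d in((0,0,0),(-.02,0,.05),(-.02,.03,.1),(0,.05,.15)):
    q=solver.inverse_kinematics(P+d,R0); print(d,None if q is None else np.round(q,2))
E
```

```text
0.35 6.8 [0.509 0.067 0.397] z [ 0.31 -0.44 -0.84] [-0.2, 0.04, -0.37, 1.86, 0.62, 1.28, -1.19]
0.6 7.3 [0.567 0.037 0.386] z [ 0.57 -0.53 -0.62] [-0.29, 0.06, -0.31, 2.03, 1.05, 1.1, -0.81]
[0.52  0.16  0.273] [ 0.82 -0.25 -0.52]
(0, 0, 0) [-0.43  0.15 -0.46  2.35  1.55  0.96 -0.11]
(-0.02, 0, 0.05) [-0.43  0.02 -0.47  2.33  1.39  0.95  0.07]
(-0.02, 0.03, 0.1) [-0.45 -0.02 -0.49  2.23  1.26  1.    0.23]
(0, 0.05, 0.15) [-0.44 -0.03 -0.48  2.11  1.18  1.03  0.38]
```

```bash
python3 - <<'E'
from h import *
def st(n): s=env.sense(); print(n,round(s["t"],1),s["ee_pos"].round(3),np.round(s["joint_positions"],2).tolist(),s["wrist_force"].round(1))
P=tcp(-56,R0,dx=-.05)
for d in((-.02,.03,.1),(0,0,0)):
    try: env.movel(P+d,R0,rate=.15)
    except env.PlanningError as e: print(e); env.reach(P+d,R0)
    st(d)
print(clip("top"),clip("side"))
p,_=viewer.read_camera("side"); cv2.imwrite("pics/s2.png",p[:,:,::-1])
p,_=viewer.read_camera("top"); cv2.imwrite("pics/t2.png",p[:,:,::-1])
E
```

```text
(-0.02, 0.03, 0.1) 8.9 [0.5   0.19  0.373] [-0.45, -0.02, -0.49, 2.23, 1.26, 1.0, 0.23] [ 0.1 -0.1 -0.8]
(0, 0, 0) 9.8 [0.52  0.161 0.274] [-0.43, 0.15, -0.45, 2.35, 1.54, 0.96, -0.1] [-0.1  0.  -0.2]
(21, array([0.568, 0.106, 0.043]), -2.848979726144794) (43, array([0.584, 0.108, 0.04 ]), -2.848948117493588)
```

View pics/s2.png

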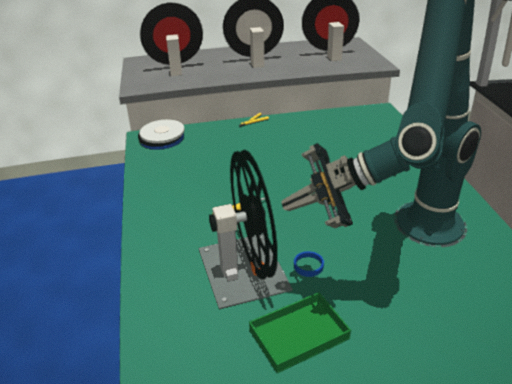

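View pics/t2.png

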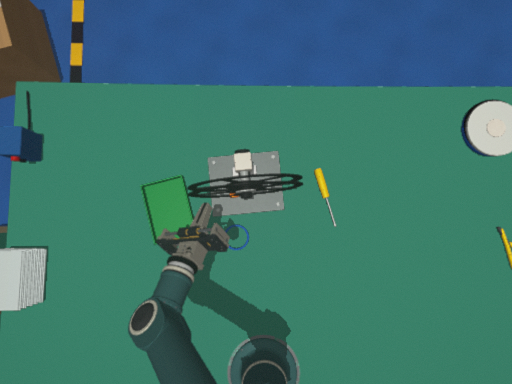

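The finger is in front of the upper-left window, with its tip at (285,207) in the side view. The tray, tape roll and screwdriver haven't moved. Next I insert the finger and make the first push.

```bash
cat >> h.py <<'E'
def F(): return float(np.linalg.norm(env.sense()["wrist_force"]))
def enter(a,R=R0):
    env.movel(tcp(a,R,dx=-.05),R,rate=.15)
    for dx in(-.025,0,.018):
        env.movel(tcp(a,R,dx=dx),R,rate=.08)
        if F()>15: print("hit",dx,F()); env.movel(tcp(a,R,dx=-.05),R); return False
    return True
def push(a,b,step=6,rate=.08,R=R0):
    n=max(1,int(np.ceil(abs(b-a)/step))); fs=[]
    for x in np.linspace(a,b,n+1)[1:]:
        env.movel(tcp(x,R),R,rate=rate); fs.append(round(F(),1))
        if fs[-1]>25: print("force, stopped at",x); break
    print("push",a,b,fs)
def leave(a,R=R0):
    env.movel(tcp(a,R,dx=-.05),R,rate=.12)
def deg(): print(round(env.sense()["t"],1),[(c,round(np.degrees(k[2]),1),k[0],k[1]) for c in("top","side") if (k:=clip(c))])
E
python3 - <<'E'
from h import *
if enter(-56):
    push(-56,-20); deg(); push(-20,14); deg()
    push(14,10); leave(10)
print(env.sense()["t"],F())
E
```

```text
push -56 -20 [0.1, 0.7, 0.5, 2.0, 1.3, 1.0]
13.4 [('top', np.float64(-144.4), 14, array([0.574, 0.153, 0.06 ])), ('side', np.float64(-144.6), 68, array([0.579, 0.156, 0.056]))]
push -20 14 [1.6, 1.5, 0.4, 1.2, 1.1, 0.9]
15.2 [('top', np.float64(-109.0), 18, array([0.553, 0.202, 0.137])), ('side', np.float64(-112.0), 129, array([0.568, 0.213, 0.124]))]
push 14 10 [0.8]
16.375 0.5633032365032639
```

```bash
python3 - <<'E'
from h import *
if enter(-75):
    push(-75,-4); deg(); push(-4,-8); leave(-8)
if enter(-92): 
    push(-92,-32); deg()
print(env.sense()["t"],F())
for c in("top","side"):
    p,_=viewer.read_camera(c); print([(r["at"].round(3) if hasattr(r["at"],"round") else r["at"],r["score"]) for r in tip_of(c,"clip_tip")[:2]])
cv2.imwrite("pics/s3.png",p[:,:,::-1])
E
```

```text
push -75 -4 [0.7, 1.2, 1.6, 0.3, 0.8, 1.0, 1.7, 1.6, 1.7, 1.4, 1.1, 0.6]
22.2 [('top', np.float64(-56.4), 95, array([0.564, 0.198, 0.275])), ('side', np.float64(-58.1), 206, array([0.568, 0.202, 0.271]))]
push -4 -8 [1.4]
push -92 -32 [0.7, 0.5, 1.6, 1.2, 1.0, 0.4, 0.5, 1.2, 1.0, 0.2]
28.8 [('top', np.float64(-15.8), 136, array([0.574, 0.109, 0.346])), ('side', np.float64(-17.4), 173, array([0.578, 0.113, 0.343]))]
28.875 0.5429153377079351
[([0.57, 0.1134, 0.3507], 0.63)]
[([0.5727, 0.1132, 0.3563], 0.91)]
```

View pics/s3.png

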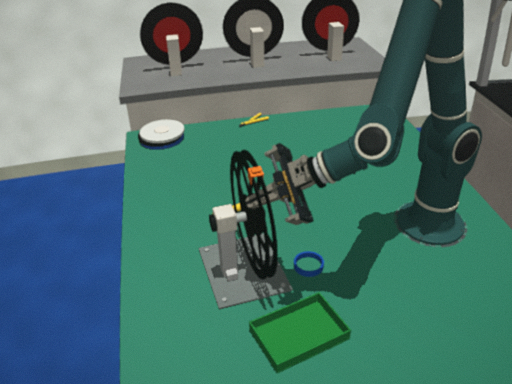

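The clip, at (256,172) in the side picture, is about 16° short of straight up, and nothing else has moved. Next is a push that stops just short, then a finer measurement.

```bash
cat >> h.py <<'E'
def fine():
    deg()
    for c in("top","side"):
        a=tip_of(c,"clip_tip"); b=tip_of(c,"axle")+tip_of(c,"spokes")
        a=np.array(a[0]["at"]) if a else None; b=[np.array(x["at"]).round(3) for x in b if x["score"]>.4]
        p,X=cloud(c)
        h=cv2.cvtColor(p,cv2.COLOR_RGB2HSV)
        q=X[(h[...,0]>4)&(h[...,0]<19)&(h[...,1]>140)&(h[...,2]>60)&(np.linalg.norm(X-AX,axis=-1)<.22)]
        t=q[q[:,2]>.350]; u=(t-AX)@ER   # top face of the clip, 26 mm wide
        m=(X[...,2]>.02)&(p.max(-1)<70)&(abs((X-AX)@EX)<.02)&(np.linalg.norm(X-AX,axis=-1)<.18)&(abs(X[...,2]-.185)<.02)
        v=((X-AX)@ER)[m]; v=v[abs(v)>.12]
        print(c,"tip",a,"centre",b,"top face right-offset",len(t),u.min().round(4),u.max().round(4),"rim",v.min().round(4) if len(v) else 0,v.max().round(4) if len(v) else 0)
E
python3 - <<'E'
from h import *
push(-32,-19,step=5,rate=.04); fine()
E
```

```text
push -32 -19 [3.2, 1.8, 1.5]
30.1 [('top', np.float64(-1.5), 139, array([0.579, 0.068, 0.353])), ('side', np.float64(-2.4), 148, array([0.583, 0.071, 0.349]))]
top tip [0.5789 0.0683 0.3601] centre [array([0.584, 0.064, 0.186])] top face right-offset 123 -0.0169 0.0087 rim -0.1614 0.1651
side tip [0.5783 0.0679 0.3633] centre [array([0.579, 0.063, 0.18 ]), array([0.578, 0.064, 0.182])] top face right-offset 91 -0.0204 0.0156 rim -0.1654 0.1639
```

```bash
python3 - <<'E'
from h import *
push(-19,-17.4,step=2,rate=.02); env.pause(.2); fine()
E
```

```text
push -19 -17.4 [2.9]
31.1 [('top', np.float64(-0.7), 141, array([0.579, 0.066, 0.353])), ('side', np.float64(-1.7), 143, array([0.584, 0.069, 0.349]))]
top tip [0.5757 0.0676 0.3566] centre [array([0.58 , 0.064, 0.185])] top face right-offset 124 -0.0142 0.0117 rim -0.1618 0.1658
side tip [0.578  0.0676 0.3637] centre [array([0.578, 0.063, 0.181]), array([0.581, 0.066, 0.184])] top face right-offset 89 -0.0161 0.0095 rim -0.1668 0.166
```

```bash
python3 - <<'E'
from h import *
push(-17.4,-16.6,step=2,rate=.02); env.pause(.2)
push(-16.6,-22,step=6); leave(-22); fine()
p,_=viewer.read_camera("side"); cv2.imwrite("pics/s4.png",p[:,:,::-1])
E
```

```text
push -17.4 -16.6 [2.8]
push -16.6 -22 [0.7]
33.1 [('top', np.float64(0.7), 137, array([0.58 , 0.062, 0.354])), ('side', np.float64(-0.0), 141, array([0.584, 0.064, 0.349]))]
top tip None centre [array([0.584, 0.061, 0.188])] top face right-offset 125 -0.0107 0.0151 rim -0.1612 0.1656
side tip [0.5776 0.0588 0.3623] centre [array([0.58 , 0.064, 0.182]), array([0.579, 0.063, 0.185])] top face right-offset 89 -0.0131 0.0147 rim -0.1672 0.168
```

View pics/s4.png

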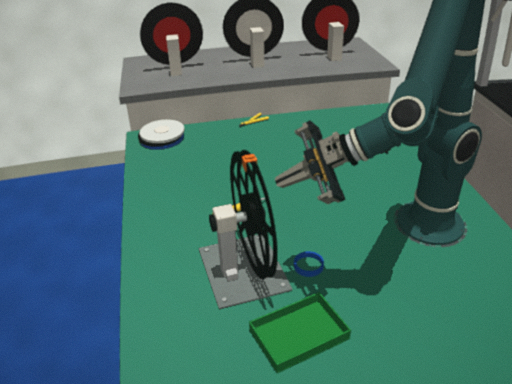

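The clip, at (250,158) in the side picture, is at the top within about 0.5°. The fingers are clear of the reel, and the stand and bystanders are where they were.

```bash
python3 - <<'E'
from h import *
try: env.movel(env.sense()["ee_pos"]+np.array([-.02,.03,.08]),rate=.1)
except env.PlanningError as e: print(e)
env.pause(.3); deg(); print(F()); print(workorder.finish_job())
E
```

```text
35.0 [('top', np.float64(0.7), 140, array([0.58 , 0.062, 0.353])), ('side', np.float64(-0.2), 141, array([0.584, 0.065, 0.349]))]
0.8038572607723267
the job is handed in; nothing more can be done
None
```

I turned the reel clockwise with three spoke pushes until the orange clip pointed straight up, measured within about 1°, and handed the job in at about 35 s with the arm clear and the stand, tape roll, screwdriver and tray where they were.

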